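# Get the rubber stamp out from under the desk things

## Task

Get me ready to stamp the post: the rubber stamp is in the clear-lidded box, under the stapler and the tape dispenser. Stand both of them on the bare tan notebook beside it for the moment, open the lid wide, take out only the stamp and stand it upright in the middle of the open ink pad, lengthwise along the pad. Then shut the lid fully and put the stapler and the tape dispenser back on it exactly where and the way they stood, leaving the eraser in the box and the mug undisturbed.

Things in the scene. Friction and masses are not known exactly. Their poses are not given: they have to be found in the camera images.
- stamp_box: Fixed box, bamboo base 166 (x) x 200 (y) x 38 mm, clear hood lid, shut top 72 mm up. Origin: centre of underside, x to the hinged back, y left. Floor at 5 mm, two dividers 23 mm high at y = +-42 mm. Stamp and eraser lie in the middle lane, one at x about -42 mm, one at +6 mm. On the lid stapler and dispenser stand along x, one near y = +60, one near -60 mm.
- box_lid (a joint): Lid angle, 0 shut, opens to a stop at 1.7 rad; wide open is above 1.05, upright about 1.6. Hinge line along the box's y at x = +81, z = 38 mm from the box's origin. Light friction (0.06 N m): the 180 g lid stays where it is left above about 1.0 rad and falls shut by itself below about 0.7 rad.
- lid_knob (a point): Aluminium knob, a cylinder 18 mm in diameter and 30 mm high, upright on the lid at its front middle. Point: half-way up it, 15 mm above the lid's top; z is the knob's axis and turns with the lid. From the hinge line it lies 145 mm to the front and 49 mm up when the lid is shut.
- stapler_mid (a point): Red and black stapler, 148 (x) x 37 (y) x 40 mm high, 0.24 kg. Point: its centre, 20 mm above its underside; x runs along it. The base plate is 37 mm wide and 7 mm high; the red arm, 24 mm wide, spans 24 to 40 mm above the underside: grip across the arm (y).
- dispenser_mid (a point): Black weighted tape dispenser with a roll of tape, 148 (x) x 53 (y) x 70 mm high, 0.4 to 0.75 kg. Point: its centre, 35 mm above its underside; x runs along it. Body 50 mm wide (y) and 32 mm high; over x = -14 to +60 mm two cheeks, 48 mm over their outsides, rise to 55 mm. Grip across the 50 mm.
- stamp_mid (a point): Rubber stamp, 50 g: wooden foot 24 (x) x 58 (y) x 15 mm, a 14 mm neck, and a round dark red knob 22 mm in diameter that spans 30 to 59 mm above the underside: grip it there. Point: its centre, 29.5 mm above its underside. Stands in the box.
- eraser_mid (a point): White eraser in a blue-grey sleeve, 48 (x) x 23 (y) x 13 mm, lying in the box, where it stays. Point: its centre.
- notebook: Closed tan spiral notebook, fixed. Origin: centre of its underside. Flat cover spans x = -104 to 104 mm, y = -75 to 71 mm, 10 mm above the origin. Stapler and dispenser fit on it side by side, both along x, centres 80 mm apart in y.
- ink_pad: Ink pad tin, base 64 (x) x 102 (y) mm, fixed, its lid open and leaning back on the +x side (up to about 70 mm high). Origin: centre of the base's underside; the stamp stands on the pad 10 mm above it, stamp's y along the pad's y.
- mug_mid (a point): White mug, 92 mm in diameter, 95 mm high, behind the work; a bystander. Point: centre of its round body, half-way up.
Things that resemble listed ones, but are neither listed nor needed, are in the scene too. Leave any turquoise look-alike of the ink_pad alone.

How it is judged:
On the way, in this order (a step that is already met when the one before it is completed fails the run):
1. the stapler and the tape dispenser both stand upright on the notebook, let go (x of stapler_mid in the frame of notebook between -0.09 and 0.09 m and y of stapler_mid in the frame of notebook between -0.07 and 0.066 m and z of stapler_mid in the frame of notebook between 0.026 and 0.037 m and angle between each of stapler_mid, dispenser_mid's own z axis and vertical below 0.12 rad and contact force between each of stapler, tape_dispenser and the fingers below 0.2 N and x of dispenser_mid in the frame of notebook between -0.09 and 0.09 m and y of dispenser_mid in the frame of notebook between -0.07 and 0.066 m and z of dispenser_mid in the frame of notebook between 0.041 and 0.052 m and value of joint box_lid below 0.1 rad), for 0.2 s.
2. the lid is wide open (above 1.05 rad) (value of joint box_lid above 1.05 rad and x of stapler_mid in the frame of notebook between -0.09 and 0.09 m and y of stapler_mid in the frame of notebook between -0.07 and 0.066 m and z of stapler_mid in the frame of notebook between 0.026 and 0.037 m and angle between each of stapler_mid, dispenser_mid's own z axis and vertical below 0.12 rad and contact force between each of stapler, tape_dispenser and the fingers below 0.2 N and x of dispenser_mid in the frame of notebook between -0.09 and 0.09 m and y of dispenser_mid in the frame of notebook between -0.07 and 0.066 m and z of dispenser_mid in the frame of notebook between 0.041 and 0.052 m), for 0.1 s.
3. the stamp stands on the ink pad, let go, with the lid still open and the other two still on the notebook (horizontal distance between stamp_mid and ink_pad below 0.015 m and angle between stamp_mid's own z axis and vertical below 0.08 rad and angle between the y axis of stamp_mid and the y axis of ink_pad, either way round below 0.3 rad and contact force between each of stamp, stapler, tape_dispenser and the fingers below 0.2 N and z of stamp_mid in the frame of ink_pad between 0.035 and 0.046 m and x of stapler_mid in the frame of notebook between -0.09 and 0.09 m and y of stapler_mid in the frame of notebook between -0.07 and 0.066 m and z of stapler_mid in the frame of notebook between 0.026 and 0.037 m and angle between each of stapler_mid, dispenser_mid's own z axis and vertical below 0.12 rad and x of dispenser_mid in the frame of notebook between -0.09 and 0.09 m and y of dispenser_mid in the frame of notebook between -0.07 and 0.066 m and z of dispenser_mid in the frame of notebook between 0.041 and 0.052 m and value of joint box_lid above 0.5 rad), for 0.2 s.
4. the lid is shut, with nothing put back on it before (value of joint box_lid below 0.04 rad and x of stapler_mid in the frame of notebook between -0.09 and 0.09 m and y of stapler_mid in the frame of notebook between -0.07 and 0.066 m and z of stapler_mid in the frame of notebook between 0.026 and 0.037 m and angle between each of stapler_mid, dispenser_mid's own z axis and vertical below 0.12 rad and contact force between each of stapler, tape_dispenser, stamp and the fingers below 0.2 N and x of dispenser_mid in the frame of notebook between -0.09 and 0.09 m and y of dispenser_mid in the frame of notebook between -0.07 and 0.066 m and z of dispenser_mid in the frame of notebook between 0.041 and 0.052 m and horizontal distance between stamp_mid and ink_pad below 0.015 m and angle between stamp_mid's own z axis and vertical below 0.08 rad and angle between the y axis of stamp_mid and the y axis of ink_pad, either way round below 0.3 rad and z of stamp_mid in the frame of ink_pad between 0.035 and 0.046 m), for 0.2 s.
At the end, for the whole second after the job is handed in: Stamp upright on the ink pad, within 15 mm of its centre and 0.3 rad of lengthwise; lid shut (under 0.03 rad); stapler and dispenser upright on it, within 15 mm of where they stood and 0.2 rad of the box's x axis; eraser within 20 mm of where it lay; all let go and at rest (horizontal distance between stamp_mid and ink_pad below 0.015 m and angle between each of stamp_mid, stapler_mid, dispenser_mid's own z axis and vertical below 0.08 rad and angle between the y axis of stamp_mid and the y axis of ink_pad, either way round below 0.3 rad and contact force between each of stamp, stapler, tape_dispenser, stamp and the fingers below 0.2 N and z of stamp_mid in the frame of ink_pad between 0.035 and 0.046 m and distance of each of stapler_mid, dispenser_mid from where it was at the start of the episode below 0.015 m and angle between the x axis of each of stapler_mid, dispenser_mid and the x axis of stamp_box, either way round below 0.2 rad and value of joint box_lid below 0.03 rad and distance of eraser_mid from where it was at the start of the episode below 0.02 m and linear speed of each of stapler, tape_dispenser, stamp, eraser below 0.02 m/s); the robot touches nothing.
It fails at once if the eraser is taken out or pushed about (more than 30 mm) (distance of eraser_mid from where it was at the start of the episode above 0.03 m).
It fails at once if the mug is moved more than 20 mm or tipped (distance of mug_mid from where it was at the start of the episode above 0.02 m or angle between mug_mid's own z axis and vertical above 0.3 rad).
It also fails if it takes over 128 s, if anything falls off the work surface, if the arm or the gripper's body presses on something with over 40 N, if the wrist force passes 120 N, or if a joint passes its speed limit or range.

## Robot

A 6-joint arm with a two-finger parallel gripper is mounted at the origin on a cart in front of the work surface, level with it; the furniture and walls round the work are solid. World frame = base frame: x ahead of the robot, y to its left, z up, the work surface at z = 0. Lengths are in m, angles in rad, forces in N, time in s.
With the tool pointing down it reaches from about 0.35 to 0.925 m from the base axis. Payload 6.4 kg.
Tool frame: the origin (TCP) lies at the very end of the fingers, on their centre line; the grasp point (between the pads) lies 19 mm behind it; z points along the fingers, y is the line along which they close (so a half turn about z gives the same grasp; the last joint's range is limited). The gripper opens to 94 mm and grips with 3 to 60 N. Pads are 16 mm wide; open, the fingers measure 119 mm over their backs; the gripper's body (75 mm by 177 mm) begins 78 mm behind the grasp point.
Start: joints at [1.145, 0.245, 1.558, -0, 1.339, -0.174], TCP at [0.162, 0.63, 0.205] pointing down, gripper open.
Joint ranges: [-3.13, 3.13], [-1.02, 2.26], [0.13, 2.54], [-0.95, 4.09], [0.21, 2.88], [-2.74, 2.74]. Speed limits (rad/s): [2.57, 2.57, 3.14, 3.14, 3.14, 3.14].

## Interface

Orientations are given as a unit quaternion [w, x, y, z].
In Python, from workcell import observe, eyes, order gives the robot as it stands.
- The arm moves only by the tool move_arm, never from a script. Its argument "series" is a list of rows, each a list of 6 numbers: the shift along the tool's x, y, z in cm, then the turn, a rotation vector about the tool's x, y, z in rad. A call has 1 to 10 rows; each row shifts and turns the commanded pose from where the row before left it, along the tool's axes as they then stand; what a row does not reach is not made up. A row lasts 1/8 s, in which the tool goes at most 62.5 mm and 10.7 degrees, less where a joint would pass 70% of its speed; a pose out of reach is approached as far as the arm can. A call with a gripper value outside its range is refused whole. "jaw" is the closure, from 0 (fully open) to 1 (shut), set as the call begins (left out, the last holds). The fingers move at their own pace and stop on an object; "squeeze" is the grip in N (left out, the last holds). Time passes only in rows, so rows that do not move let the fingers close. It gives the time, the measured TCP pose, the force, the opening and the grip force at its end, in the units of the state.
- observe(): the state, without advancing time (a new reading comes with each control period).
- eyes.grab_frame(name): name is "side" or "top" or "wrist"; returns the picture (420x560x3 uint8, blue, green, red); there is no depth.
- eyes.camera_info(name): a dict with "fx", "fy", "cx", "cy" (pixels), "R" (3x3) and "t" (3): a world point X has camera coordinates R X + t. Camera axes: x right, y down, z forward; pixel columns grow to the right and rows downward; lengths in m; the calibration is good to about 2 mm. A picture is of the moment at which its call begins: read the wrist's pose just before it. camera_info takes no time and is no camera call; for the wrist camera it gives the pose at the moment of the call.
- order.finish_job(): hands the job in; it is judged then, once.
The state is a dict: "time": time; "joint_positions": joint angles; "dq": joint speeds; "joint_torque": joint torques, N m; "eef_pos": TCP position; "tool_rot": TCP orientation; "wrist_force": force on the tool from outside, world axes, zero at the start; "ft_torque": the same for the moment, N m; "gripper_width": finger opening in m; "grip_force": force on a finger pad.
Only numpy, scipy, OpenCV 4.12 (cv2) and the standard library are available. Lean on these libraries where they do the work, as an engineer would, in place of code of your own. Each camera call takes 0.05 s, during which the arm holds its last target. There are 200 camera calls.

## Working session

There is one attempt and no reset: what is moved stays moved. The work goes in short steps, Python scripts to look and compute and a tool call to move; the robot and the scene stay as the last step left them, time stands still between calls to the robot, and variables do not carry over. Pictures are saved under pics/ and viewed, at most 16 in all, crops included, and the job is handed in when it is done.

Besides the shell and the picture viewer there is one more tool, called by a JSON object that holds its "api" and its "payload". move_arm: Moves the arm, as the interface text tells. Its arguments: {"type":"object","properties":{"series":{"type":"array"},"jaw":{"type":"number"},"squeeze":{"type":"number"}},"required":["series"]}

```bash
ls; mkdir -p pics; python3 - <<'E'
from workcell import observe, eyes, order
import cv2, numpy as np
print(observe())
for n in ("side","top"):
    im=eyes.grab_frame(n); cv2.imwrite(f"pics/{n}0.png",im); print(n,eyes.camera_info(n))
E
```

```text
pics
{'time': 0.0, 'joint_positions': array([ 1.14490859e+00,  2.45800333e-01,  1.55900797e+00,  1.92090288e-06,
        1.33865863e+00, -1.74088244e-01]), 'dq': array([-8.97977000e-04, -1.14876345e-03,  8.37973475e-05, -1.59176037e-04,
        1.82254585e-05,  5.18518529e-04]), 'joint_torque': array([ 9.85191109e-04, -4.15839493e+01, -3.14602768e+01,  6.86043967e-02,
        3.33095645e-02, -1.13537333e-04]), 'eef_pos': array([0.16168394, 0.62895943, 0.20435738]), 'tool_rot': array([-2.77826471e-04,  1.25567573e-01,  9.92084627e-01, -8.95013385e-04]), 'wrist_force': array([ 0.36234368,  1.21273382, -0.09459169]), 'ft_torque': array([0.04598362, 0.05713856, 0.05462117]), 'grip_force': 0.0, 'gripper_width': 0.09399633291316338}
side {'fx': 538.7765458708897, 'fy': 538.7765458708897, 'cx': 279.15215369018614, 'cy': 196.91580896049913, 'R': array([[ 0.81518552, -0.57910802,  0.01031877],
       [-0.20221917, -0.30125936, -0.9318531 ],
       [ 0.54275223,  0.7575465 , -0.36268901]]), 't': array([-0.47678224,  0.21808949,  1.01773282])}
top {'fx': 494.6498842895343, 'fy': 494.6498842895343, 'cx': 274.11660637406237, 'cy': 202.44524074769546, 'R': array([[ 0.01837742, -0.99982085,  0.00453094],
       [-0.98968587, -0.01883469, -0.14201103],
       [ 0.14207092, -0.00187441, -0.98985471]]), 't': array([-0.03127896,  0.5860463 ,  1.4518799 ])}
```

View pics/top0.png

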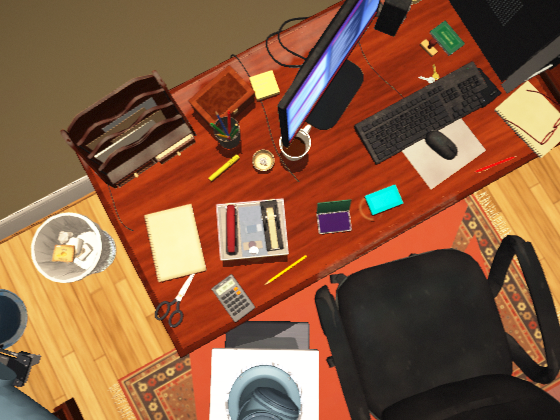

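View pics/side0.png

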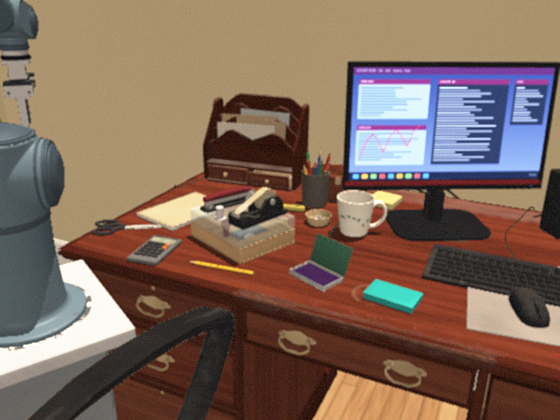

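The top view shows the notebook at about (175,243), the box at (252,230) with the stapler left (232,230) and the dispenser right (270,225), the open ink pad at (335,217) and the turquoise decoy at (384,200). The side view agrees. I'll enlarge the top view to read off corners.

```bash
cat > h.py <<'E'
import cv2, numpy as np
from scipy.spatial.transform import Rotation as Ro
from workcell import observe, eyes, order
def ray(ci,u,v):
    R=np.array(ci["R"]);t=np.array(ci["t"])
    return -R.T@t, R.T@np.array([(u-ci["cx"])/ci["fx"],(v-ci["cy"])/ci["fy"],1.])
def onz(ci,u,v,z):
    o,d=ray(ci,u,v); return o+d*(z-o[2])/d[2]
def proj(ci,P):
    p=np.array(ci["R"])@np.array(P)+np.array(ci["t"]); return np.array([ci["fx"]*p[0]/p[2]+ci["cx"],ci["fy"]*p[1]/p[2]+ci["cy"]])
def toolR():
    q=observe()["tool_rot"]; return Ro.from_quat([q[1],q[2],q[3],q[0]])
def go(P,yaw):  # tool-down target: tool y axis along world yaw (mod pi)
    s=observe();R=toolR()
    d=R.inv().apply(np.array(P)-s["eef_pos"])*100
    y=R.as_matrix()[:,1]; e=(yaw-np.arctan2(y[1],y[0])+np.pi/2)%np.pi-np.pi/2
    up=R.as_matrix()[:,2]
    print("pos",s["eef_pos"].round(4),"shift cm",d.round(2),"turn z",round(-e,3),"tilt",up.round(3))
E
python3 - <<'E'
import cv2
im=cv2.imread('pics/top0.png')[185:305,135:405]
cv2.imwrite('pics/top0c.png',cv2.resize(im,(797,354),interpolation=cv2.INTER_CUBIC))
E
```

```text
(no output)
```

View pics/top0c.png

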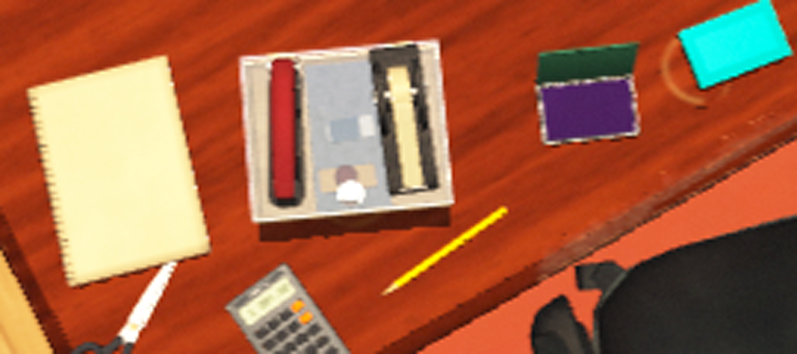

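The enlarged view (scale 2.952, offset 135,185) gives these corners: notebook (28,88) (167,56) (210,250) (72,286), lid (240,57) (438,40) (453,203) (252,222), pad (540,85) (636,77) (639,135) (547,143). The lid knob is at (350,190), the stapler runs (284,60) to (286,200), and the dispenser tape runs (400,66) to (410,190).

```bash
python3 - <<'E'
from h import *
ci=eyes.camera_info("top")
f=lambda c,z:onz(ci,135+c[0]/2.952,185+c[1]/2.952,z)
def show(n,cs,z):
    P=np.array([f(c,z) for c in cs]); print(n,"c",P.mean(0).round(4))
    if len(P)==4:
        a=P[0]-P[3]; b=P[1]-P[2]; print(" yaws x",[round(float(np.degrees(np.arctan2(v[1],v[0]))),1) for v in(a,b)],"y",[round(float(np.degrees(np.arctan2(v[1],v[0])))-90,1) for v in (P[0]-P[1],P[3]-P[2])], "len",[round(np.linalg.norm(v),3) for v in (a,b,P[0]-P[1],P[3]-P[2])])
    else: v=P[0]-P[-1]; print(" yaw",round(float(np.degrees(np.arctan2(v[1],v[0]))),1),round(np.linalg.norm(v),3))
show("nb",[(28,88),(167,56),(210,250),(72,286)],.01)
show("lid",[(240,57),(438,40),(453,203),(252,222)],.072)
show("pad",[(540,85),(636,77),(639,135),(547,143)],.009)
show("stap",[(284,60),(286,200)],.112)
show("disp",[(385,48),(415,194)],.1)
E
```

```text
nb c [0.4628 0.2782 0.01  ]
 yaws x [15.5, 14.7] y [14.3, 15.6] len [np.float64(0.21), np.float64(0.206), np.float64(0.148), np.float64(0.145)]
lid c [0.5023 0.0428 0.072 ]
 yaws x [6.1, 6.1] y [6.1, 6.4] len [np.float64(0.165), np.float64(0.163), np.float64(0.199), np.float64(0.199)]
pad c [ 0.5334 -0.2086  0.009 ]
 yaws x [7.2, 2.7] y [5.9, 6.0] len [np.float64(0.061), np.float64(0.061), np.float64(0.101), np.float64(0.096)]
stap c [0.498  0.0999 0.112 ]
 yaw 2.6 0.136
disp c [ 0.51   -0.0109  0.1   ]
 yaw 12.7 0.146
```

```bash
python3 - <<'E'
from h import *
go([.46,.05,.34],np.radians(96.2))
E
```

```text
pos [0.1617 0.629  0.2045] shift cm [-43.31 -48.66 -13.48] turn z -0.36 tilt [-0.001 -0.002 -1.   ]
```

{"api": "move_arm", "payload": {"series": [[-2, -2.3, -5, 0, 0, 0], [-3.8, -4.2, -1.5, 0, 0, 0], [-3.8, -4.2, -1.5, 0, 0, 0], [-3.8, -4.3, -1.5, 0, 0, 0], [-3.8, -4.3, -1.5, 0, 0, 0], [-3.8, -4.3, -1.5, 0, 0, 0], [-3.8, -4.3, -1, 0, 0, 0], [-3.8, -4.3, 0, 0, 0, 0], [-3.8, -4.3, 0, 0, 0, 0], [-3.8, -4.3, 0, 0, 0, 0]]}}

```text
time: 1.35
eef_pos: [0.4112, 0.1424, 0.3402]
tool_rot: [0.0, 0.126, 0.992, 0.0]
wrist_force: [0.6, 0.7, -0.0]
gripper_width: 0.0941
grip_force: 0.0
```

{"api": "move_arm", "payload": {"series": [[-3.8, -4.3, 0, 0, 0, 0], [-3.0, -3.3, 0, 0, 0, 0], [0, 0, 0, 0, 0, -0.12], [0, 0, 0, 0, 0, -0.12], [0, 0, 0, 0, 0, -0.12], [0, 0, 0, 0, 0, 0], [0, 0, 0, 0, 0, 0]]}}

```text
time: 2.22
eef_pos: [0.4577, 0.0537, 0.3403]
tool_rot: [-0.0, -0.053, 0.999, 0.0]
wrist_force: [0.3, -0.0, -0.7]
gripper_width: 0.094
grip_force: 0.0
```

```bash
python3 - <<'E'
from h import *
print(observe()["time"])
go([.46,.05,.34],np.radians(96.2))
ci=eyes.camera_info("wrist"); im=eyes.grab_frame("wrist"); cv2.imwrite("pics/w1.png",im)
import pickle; pickle.dump(ci,open("w1.pkl","wb")); print(ci)
E
```

```text
2.225
pos [0.4577 0.0537 0.3403] shift cm [-0.19 -0.39  0.03] turn z -0.002 tilt [-0.  0. -1.]
{'fx': 307.0562165443756, 'fy': 307.0562165443756, 'cx': 279.02772841890766, 'cy': 205.40024933544674, 'R': array([[-1.06040919e-01,  9.94361384e-01,  8.73056892e-04],
       [ 9.57219626e-01,  1.01842232e-01,  2.70848201e-01],
       [ 2.69232078e-01,  2.95566994e-02, -9.62621675e-01]]), 't': array([-0.00563047, -0.50701885,  0.3963598 ])}
```

View pics/w1.png

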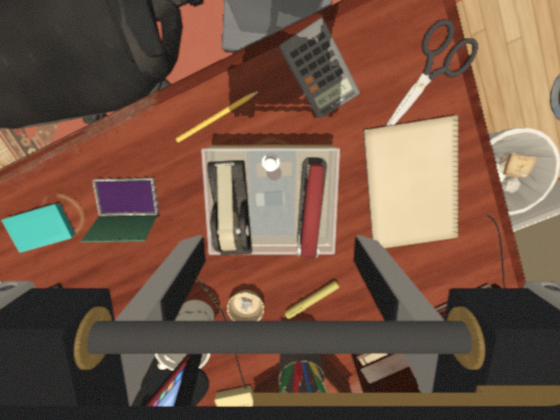

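The wrist view shows the lid (203,148) to (338,255), the knob at (271,162), the stapler at (313,207) and the dispenser at (229,207), both fully visible. Measuring by mask.

```bash
python3 - <<'E'
from h import *
import pickle
ci=pickle.load(open("w1.pkl","rb")); im=cv2.imread("pics/w1.png")
hsv=cv2.cvtColor(im,cv2.COLOR_BGR2HSV)
def blob(m,x0,y0,x1,y1,z,n):
    k=np.zeros_like(m);k[y0:y1,x0:x1]=m[y0:y1,x0:x1]
    k=cv2.morphologyEx(k,cv2.MORPH_CLOSE,np.ones((5,5)))
    c=max(cv2.findContours(k,cv2.RETR_EXTERNAL,cv2.CHAIN_APPROX_NONE)[0],key=cv2.contourArea)
    P=np.array([onz(ci,*p[0],z)[:2]*1000 for p in c],np.float32)
    print(n,"px",cv2.boundingRect(c),cv2.minAreaRect(P))
red=((hsv[...,0]<8)|(hsv[...,0]>172))&(hsv[...,1]>150)&(hsv[...,2]>60)
blob(red.astype(np.uint8)*255,296,150,334,254,.11,"stap")
dark=(hsv[...,2]<75)
blob(dark.astype(np.uint8)*255,205,152,252,256,.104,"disp z104")
blob(dark.astype(np.uint8)*255,296,150,334,258,.079,"stapdark")
g=lambda u,v,z:onz(ci,u,v,z).round(4)
B=Ro.from_euler('z',6.2,degrees=True).as_matrix(); c=np.array([.5023,.0428,0])
print("knob top",g(271,162,.10), "expected",(c+B@[-.064,0,.1]).round(4))
print("lid",[g(*p,.072)[:2].tolist() for p in((204,150),(338,149),(336,253),(207,252))])
print("nb",[g(*p,.01)[:2].tolist() for p in((365,129),(459,116),(458,240),(373,247))])
print("pad",[g(*p,.009)[:2].tolist() for p in((95,180),(155,179),(158,214),(99,214))])
E
```

```text
stap px (302, 164, 21, 90) ((494.9917297363281, 103.81159973144531), (129.16815185546875, 21.07685661315918), 2.7758216857910156)
disp z104 px (233, 161, 16, 65) ((483.5723571777344, 1.3255367279052734), (92.02117919921875, 20.085712432861328), 8.718313217163086)
stapdark px (308, 158, 15, 7) ((430.0223083496094, 103.17964172363281), (8.565596580505371, 20.151538848876953), 6.0813775062561035)
knob top [0.4352 0.041  0.1   ] expected [0.4387 0.0359 0.1   ]
lid [[0.4321, -0.0569], [0.4103, 0.1346], [0.5712, 0.1571], [0.591, -0.0457]]
nb [[0.3787, 0.1852], [0.343, 0.3304], [0.5502, 0.3845], [0.5795, 0.2366]]
pad [[0.5092, -0.2519], [0.4968, -0.1514], [0.5583, -0.1464], [0.5692, -0.2483]]
```

```bash
python3 - <<'E'
from h import *
go([.496,.102,.15],np.radians(92.7))
E
```

```text
pos [0.4577 0.0537 0.3403] shift cm [-4.33  4.39 19.03] turn z 0.06 tilt [-0.  0. -1.]
```

{"api": "move_arm", "payload": {"series": [[-2.2, 2.2, 4.5, 0, 0, 0], [-2.1, 2.2, 5, 0, 0, 0], [0, 0, 5, 0, 0, 0.06], [0, 0, 4.5, 0, 0, 0], [0, 0, 0, 0, 0, 0], [0, 0, 0, 0, 0, 0]]}}

```text
time: 3.02
eef_pos: [0.497, 0.102, 0.1524]
tool_rot: [0.001, -0.024, 1.0, -0.0]
wrist_force: [0.0, -0.6, 0.0]
gripper_width: 0.094
grip_force: 0.0
```

```bash
python3 - <<'E'
from h import *
go([.496,.102,.085],np.radians(92.7))
ci=eyes.camera_info("wrist"); im=eyes.grab_frame("wrist"); cv2.imwrite("pics/w2.png",im)
import pickle; pickle.dump(ci,open("w2.pkl","wb"))
print("tcp proj z.104",proj(ci,[.496,.102,.104]))
E
```

```text
pos [0.497  0.102  0.1524] shift cm [0.12 0.01 6.74] turn z 0.001 tilt [ 0.003 -0.    -1.   ]
tcp proj z.104 [278.54022712 223.91325582]
```

View pics/w2.png

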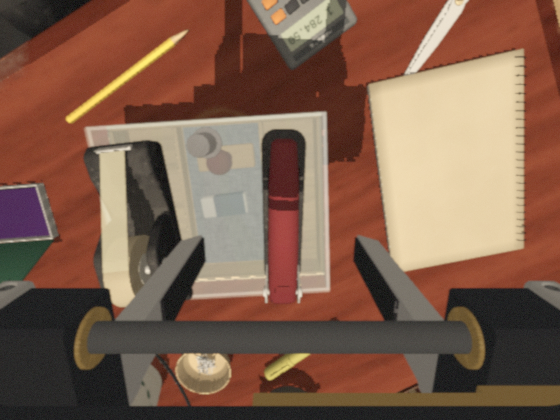

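The fingers straddle the stapler: its axis is at u=283 against the tool's 279, running from (284,130) to (283,302). I'll descend and grip.

{"api": "move_arm", "payload": {"series": [[0, 0, 3.4, 0, 0, 0], [0, 0, 3.3, 0, 0, 0], [0, 0, 0, 0, 0, 0], [0, 0, 0, 0, 0, 0]]}}

```text
time: 3.58
eef_pos: [0.4977, 0.102, 0.086]
tool_rot: [0.002, -0.024, 1.0, -0.0]
wrist_force: [1.1, 0.5, 0.0]
gripper_width: 0.0938
grip_force: 0.0
```

{"api": "move_arm", "payload": {"series": [[0, 0, 0, 0, 0, 0], [0, 0, 0, 0, 0, 0], [0, 0, 0, 0, 0, 0], [0, 0, 0, 0, 0, 0], [0, 0, 0, 0, 0, 0], [0, 0, 0, 0, 0, 0], [0, 0, 0, 0, 0, 0]], "jaw": 1, "squeeze": 25}}

```text
time: 4.45
eef_pos: [0.4958, 0.1022, 0.0835]
tool_rot: [-0.0, -0.024, 1.0, 0.0]
wrist_force: [-0.8, 1.1, 2.3]
gripper_width: 0.0273
grip_force: 0.8
```

{"api": "move_arm", "payload": {"series": [[0, 0, 0, 0, 0, 0], [0, 0, 0, 0, 0, 0], [0, 0, 0, 0, 0, 0]]}}

```text
time: 4.82
eef_pos: [0.4958, 0.1021, 0.0835]
tool_rot: [0.0, -0.024, 1.0, 0.0]
wrist_force: [-0.4, 1.0, 1.1]
gripper_width: 0.0227
grip_force: 25.0
```

```bash
python3 - <<'E'
from h import *
# notebook frame yaw 15deg, origin ~ (.4625,.281)+2mm in y
N=Ro.from_euler('z',15,degrees=True).as_matrix(); o=np.array([.462,.283,0])
print("slots stap",(o+N@[0,.040,0]).round(4),"disp",(o+N@[0,-.044,0]).round(4))
P=o+N@[0,.040,.097-.072+.0]; 
print(observe()["eef_pos"],observe()["grip_force"])
go([P[0],P[1],.20],np.radians(105))
E
```

```text
slots stap [0.4516 0.3216 0.    ] disp [0.4734 0.2405 0.    ]
[0.49580469 0.10214872 0.08347852] 24.950136903935345
pos [0.4958 0.1021 0.0835] shift cm [  3.35  22.14 -11.65] turn z -0.214 tilt [ 0.  0. -1.]
```

{"api": "move_arm", "payload": {"series": [[0, 0, -2, 0, 0, 0], [0, 0, -3, 0, 0, 0], [0, 0, -3, 0, 0, 0], [0.5, 4, 0, 0, 0, 0], [0.8, 5, 0, 0, 0, 0], [0.8, 5, 0, 0, 0, 0], [0.8, 5, 0, 0, 0, 0], [0.45, 3.15, 0, 0, 0, 0], [0, 0, 0, 0, 0, -0.11], [0, 0, 0, 0, 0, -0.104]]}}

```text
time: 6.08
eef_pos: [0.4509, 0.3216, 0.1624]
tool_rot: [-0.001, -0.133, 0.991, -0.001]
wrist_force: [0.3, 0.5, -2.3]
gripper_width: 0.023
grip_force: 25.0
```

{"api": "move_arm", "payload": {"series": [[0, 0, 0, 0, 0, 0], [0, 0, 4, 0, 0, 0], [0, 0, 5, 0, 0, 0], [0, 0, 3, 0, 0, 0], [0, 0, 1.2, 0, 0, 0], [0, 0, 0, 0, 0, 0], [0, 0, 0, 0, 0, 0], [0, 0, 0, 0, 0, 0]]}}

```text
time: 7.08
eef_pos: [0.4528, 0.3222, 0.033]
tool_rot: [0.001, -0.131, 0.991, 0.0]
wrist_force: [0.3, -0.0, -2.3]
gripper_width: 0.0229
grip_force: 25.0
```

```bash
python3 - <<'E'
from h import *
s=observe();print(s["wrist_force"],s["grip_force"],s["gripper_width"])
go([.4516,.3216,.0225],np.radians(105))
cv2.imwrite("pics/w3.png",eyes.grab_frame("wrist"))
E
```

```text
[ 0.32268047 -0.01330118 -2.27194179] 24.953448364685755 0.022919849542088932
pos [0.4528 0.3222 0.033 ] shift cm [ 0.13 -0.02  1.05] turn z 0.0 tilt [ 0.003  0.001 -1.   ]
```

View pics/w3.png

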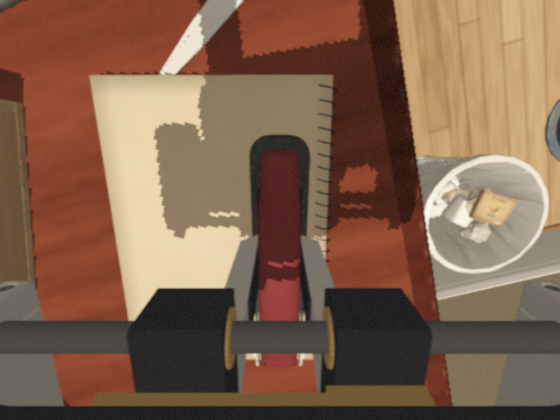

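The stapler hangs just above the notebook's right part, its edge at u≈309 inside the spiral at u≈320. Lowering and releasing.

{"api": "move_arm", "payload": {"series": [[0.1, 0, 0.7, 0, 0, 0], [0, 0, 0.3, 0, 0, 0], [0, 0, 0, 0, 0, 0], [0, 0, 0, 0, 0, 0]]}}

```text
time: 7.62
eef_pos: [0.4507, 0.3214, 0.0213]
tool_rot: [-0.0, -0.131, 0.991, -0.0]
wrist_force: [1.0, -0.1, -2.2]
gripper_width: 0.0224
grip_force: 25.0
```

{"api": "move_arm", "payload": {"series": [[0, 0, 0.1, 0, 0, 0], [0, 0, 0, 0, 0, 0], [0, 0, 0, 0, 0, 0]]}}

```text
time: 8.0
eef_pos: [0.4507, 0.3213, 0.0211]
tool_rot: [-0.0, -0.131, 0.991, -0.0]
wrist_force: [-3.7, -2.2, 5.4]
gripper_width: 0.0225
grip_force: 25.0
```

{"api": "move_arm", "payload": {"series": [[0, 0, 0, 0, 0, 0], [0, 0, 0, 0, 0, 0], [0, 0, 0, 0, 0, 0], [0, 0, 0, 0, 0, 0]], "jaw": 0.3}}

```text
time: 8.5
eef_pos: [0.4507, 0.3214, 0.0204]
tool_rot: [0.0, -0.131, 0.991, 0.0]
wrist_force: [0.3, 0.2, -0.1]
gripper_width: 0.059
grip_force: 0.0
```

{"api": "move_arm", "payload": {"series": [[0, 0, -3, 0, 0, 0], [0, 0, -5, 0, 0, 0], [0, 0, -5, 0, 0, 0], [0, 0, -5, 0, 0, 0], [0, 0, -2, 0, 0, 0], [0, 0, 0, 0, 0, 0]], "jaw": 0}}

```text
time: 9.25
eef_pos: [0.4512, 0.3216, 0.221]
tool_rot: [0.001, -0.131, 0.991, 0.0]
wrist_force: [0.9, -0.1, -1.7]
gripper_width: 0.094
grip_force: 0.0
```

```bash
python3 - <<'E'
from h import *
go([.48,-.014,.2],np.radians(100))
E
```

```text
pos [0.4512 0.3216 0.221 ] shift cm [  5.92 -33.16   2.08] turn z 0.088 tilt [ 0.002  0.001 -1.   ]
```

{"api": "move_arm", "payload": {"series": [[1, -5.2, 0, 0, 0, 0], [1, -5.6, 0, 0, 0, 0], [1, -5.6, 0, 0, 0, 0], [1, -5.6, 0, 0, 0, 0], [1, -5.6, 0, 0, 0, 0], [0.9, -5.5, 2, 0, 0, 0], [0, 0, 0, 0, 0, 0.09], [0, 0, 0, 0, 0, 0], [0, 0, 0, 0, 0, 0]]}}

```text
time: 10.38
eef_pos: [0.4789, -0.013, 0.1991]
tool_rot: [-0.001, -0.087, 0.996, 0.0]
wrist_force: [0.2, -0.1, 0.5]
gripper_width: 0.0939
grip_force: 0.0
```

```bash
python3 - <<'E'
from h import *
import pickle
go([.48,-.014,.2],np.radians(100))
ci=eyes.camera_info("wrist"); im=eyes.grab_frame("wrist"); cv2.imwrite("pics/w4.png",im)
pickle.dump(ci,open("w4.pkl","wb"))
E
```

```text
pos [ 0.4789 -0.013   0.1991] shift cm [-0.09 -0.12 -0.09] turn z -0.0 tilt [-0.002  0.001 -1.   ]
```

View pics/w4.png

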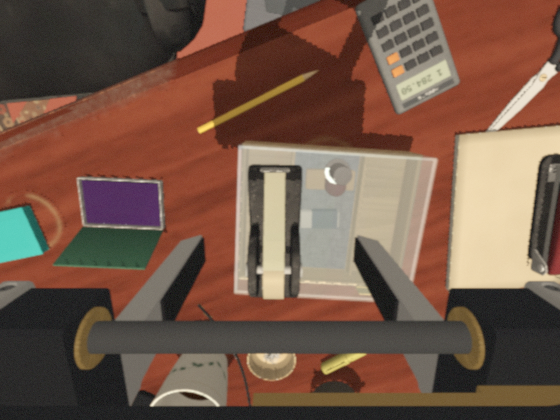

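The dispenser's front edge runs (251,167) to (300,167), with its sides nearly vertical. The pad tin corners are (81,177) (162,178) (163,229) (84,225). The stamp and lid knob are near (335,180).

```bash
python3 - <<'E'
from h import *
import pickle
ci=pickle.load(open("w4.pkl","rb"))
a=onz(ci,251,168,.104);b=onz(ci,300,168,.104); e=b-a
print(a,b,np.linalg.norm(e)); y=np.degrees(np.arctan2(e[1],e[0]))-90; print("yaw",y)
for u1,v1,u2,v2 in ((251,175,250,215),(300,175,299,215)):
    d=onz(ci,u2,v2,.104)-onz(ci,u1,v1,.104); print("side yaw",np.degrees(np.arctan2(d[1],d[0])))
for yy in (8,10,12): print((a+b)/2+.074*np.array([np.cos(np.radians(yy)),np.sin(np.radians(yy)),0]))
P=np.array([onz(ci,*p,.009) for p in((81,177),(162,178),(163,229),(85,226))]); print("pad",P.round(4).tolist(),P.mean(0))
go([.508,-.0115,.12],np.radians(100))
E
```

```text
[ 0.44570393 -0.04355364  0.104     ] [ 4.38121964e-01 -3.27266370e-04  1.04000000e-01] 0.04388628350879379
yaw 9.948555181008388
side yaw 7.140762050817392
side yaw 9.600116275080167
[ 0.51519278 -0.01164165  0.104     ]
[ 0.51478872 -0.00909049  0.104     ]
[ 0.51429587 -0.00655499  0.104     ]
pad [[0.508, -0.2512, 0.009], [0.4922, -0.1542, 0.009], [0.558, -0.1482, 0.009], [0.571, -0.246, 0.009]] [ 0.53231193 -0.1999181   0.009     ]
pos [ 0.4791 -0.0129  0.1996] shift cm [-2.88 -0.37  7.95] turn z -0.0 tilt [-0.001  0.    -1.   ]
```

{"api": "move_arm", "payload": {"series": [[-3.4, -0.35, 1, 0, 0, 0], [0, 0, 4, 0, 0, 0], [0, 0, 4, 0, 0, 0], [0, 0, 2.5, 0, 0, 0], [0, 0, 0.4, 0, 0, 0], [0, 0, 0, 0, 0, 0], [0, 0, 0, 0, 0, 0]]}}

```text
time: 11.3
eef_pos: [0.5148, -0.0113, 0.083]
tool_rot: [0.001, -0.086, 0.996, -0.0]
wrist_force: [-0.1, 0.2, 0.6]
gripper_width: 0.094
grip_force: 0.0
```

{"api": "move_arm", "payload": {"series": [[0, 0, 0, 0, 0, 0], [0, 0, 0, 0, 0, 0], [0, 0, 0, 0, 0, 0], [0, 0, 0, 0, 0, 0], [0, 0, 0, 0, 0, 0], [0, 0, 0, 0, 0, 0], [0, 0, 0, 0, 0, 0]], "jaw": 1, "squeeze": 40}}

```text
time: 12.18
eef_pos: [0.5136, -0.0113, 0.0815]
tool_rot: [-0.0, -0.086, 0.996, -0.0]
wrist_force: [-0.5, -0.6, -0.1]
gripper_width: 0.0492
grip_force: 40.0
```

{"api": "move_arm", "payload": {"series": [[0, 0, -2, 0, 0, 0], [0, 0, -4, 0, 0, 0], [0, 0, -4, 0, 0, 0], [0, 0, -2, 0, 0, 0], [0, 0, 0, 0, 0, 0], [0, 0, 0, 0, 0, 0]]}}

```text
time: 12.92
eef_pos: [0.5124, -0.0109, 0.1994]
tool_rot: [-0.002, -0.086, 0.996, 0.001]
wrist_force: [-0.1, 0.0, -4.4]
gripper_width: 0.0492
grip_force: 40.0
```

```bash
python3 - <<'E'
from h import *
s=observe();print(s["wrist_force"],s["ft_torque"],s["grip_force"])
go([.4734,.2405,.0215],np.radians(105))
E
```

```text
[-0.05638027  0.02602446 -4.43968082] [ 0.02485083 -0.01902391 -0.02112133] 39.96042517013848
pos [ 0.5124 -0.0109  0.1994] shift cm [-0.52 25.41 17.83] turn z -0.09 tilt [-0.003  0.001 -1.   ]
```

{"api": "move_arm", "payload": {"series": [[0, 3.4, 0, 0, 0, 0], [-0.1, 5.5, 0, 0, 0, 0], [-0.1, 5.5, 0, 0, 0, 0], [-0.1, 5.5, 0, 0, 0, 0], [-0.1, 5.5, 0, 0, 0, 0], [0, 0, 4, 0, 0, -0.09], [0, 0, 5, 0, 0, 0], [0, 0, 4, 0, 0, 0], [0, 0, 0, 0, 0, 0], [0, 0, 0, 0, 0, 0]]}}

```text
time: 14.18
eef_pos: [0.4746, 0.2399, 0.0722]
tool_rot: [0.0, -0.131, 0.991, 0.0]
wrist_force: [0.0, 0.4, -4.3]
gripper_width: 0.0492
grip_force: 40.0
```

```bash
python3 - <<'E'
from h import *
import pickle
go([.4734,.2405,.0195],np.radians(105))
ci=eyes.camera_info("wrist"); im=eyes.grab_frame("wrist"); cv2.imwrite("pics/w5.png",im)
E
```

```text
pos [0.4746 0.2399 0.0722] shift cm [0.11 0.09 5.27] turn z 0.0 tilt [ 0.001  0.    -1.   ]
```

View pics/w5.png

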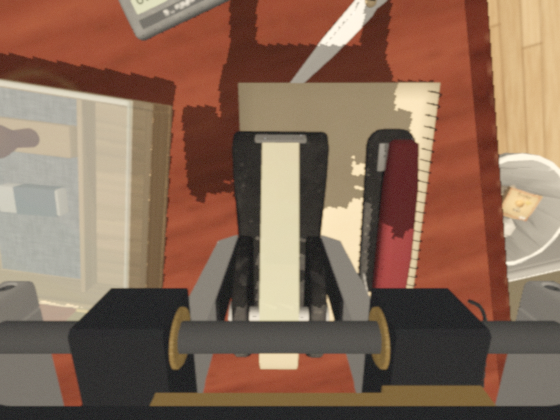

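The dispenser hangs over the left half of the notebook with clear space to the stapler (u 320 to 362). Lowering it 3 mm further in.

{"api": "move_arm", "payload": {"series": [[0.1, 0.4, 2.5, 0, 0, 0], [0, 0, 2.3, 0, 0, 0], [0, 0, 0.3, 0, 0, 0], [0, 0, 0, 0, 0, 0], [0, 0, 0, 0, 0, 0]]}}

```text
time: 14.85
eef_pos: [0.4734, 0.2437, 0.0221]
tool_rot: [0.002, -0.131, 0.991, 0.0]
wrist_force: [0.2, 0.3, -3.9]
gripper_width: 0.0495
grip_force: 40.0
```

{"api": "move_arm", "payload": {"series": [[0, 0, 0.15, 0, 0, 0], [0, 0, 0, 0, 0, 0], [0, 0, 0, 0, 0, 0]]}}

```text
time: 15.22
eef_pos: [0.4721, 0.2434, 0.0192]
tool_rot: [0.0, -0.131, 0.991, -0.0]
wrist_force: [-0.1, -0.1, -3.8]
gripper_width: 0.0493
grip_force: 40.0
```

{"api": "move_arm", "payload": {"series": [[0, 0, 0.1, 0, 0, 0], [0, 0, 0, 0, 0, 0], [0, 0, 0, 0, 0, 0]]}}

```text
time: 15.6
eef_pos: [0.4722, 0.2434, 0.0191]
tool_rot: [-0.0, -0.131, 0.991, -0.0]
wrist_force: [-4.5, -1.9, 6.2]
gripper_width: 0.0492
grip_force: 40.0
```

{"api": "move_arm", "payload": {"series": [[0, 0, 0, 0, 0, 0], [0, 0, 0, 0, 0, 0], [0, 0, 0, 0, 0, 0], [0, 0, -4, 0, 0, 0], [0, 0, -5, 0, 0, 0], [0, 0, -5, 0, 0, 0], [0, 0, -5, 0, 0, 0], [0, 0, 0, 0, 0, 0]], "jaw": 0.26}}

```text
time: 16.6
eef_pos: [0.4748, 0.2441, 0.2131]
tool_rot: [0.005, -0.131, 0.991, 0.001]
wrist_force: [-0.1, -0.4, -0.0]
gripper_width: 0.0699
grip_force: 0.0
```

```bash
python3 - <<'E'
from h import *
go([.40,.03,.21],np.radians(96.2))
im=eyes.grab_frame("top"); cv2.imwrite("pics/t5.png",cv2.resize(im[185:305,135:405],(797,354),interpolation=cv2.INTER_CUBIC))
E
```

```text
pos [0.4748 0.2441 0.2131] shift cm [ 12.78 -18.74   0.18] turn z 0.154 tilt [ 0.009  0.003 -1.   ]
```

View pics/t5.png

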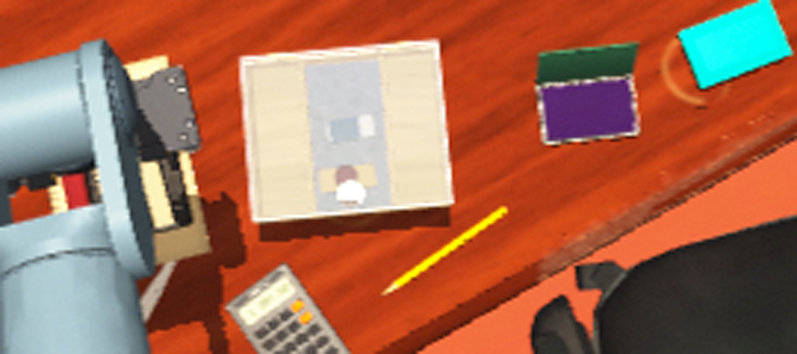

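The lid is clear now, with the stamp beneath the lid knob (350,185) and the eraser behind at (350,128). Going above the lid knob.

```bash
python3 - <<'E'
from h import *
ci=eyes.camera_info("top")
k=onz(ci,135+350/2.952,185+190/2.952,.100); print("knob top view",k)
go([.437,.039,.13],np.radians(96.2))
E
```

```text
knob top view [0.44145286 0.03610986 0.1       ]
pos [0.4732 0.2437 0.21  ] shift cm [  8.83 -18.83   7.96] turn z 0.154 tilt [ 0.004  0.001 -1.   ]
```

{"api": "move_arm", "payload": {"series": [[2.2, -4.7, 0, 0, 0, 0], [2.2, -4.7, 0, 0, 0, 0], [2.2, -4.7, 0, 0, 0, 0], [2.2, -4.7, 2, 0, 0, 0], [0, 0, 4, 0, 0, 0.154], [0, 0, 2, 0, 0, 0], [0, 0, 0, 0, 0, 0], [0, 0, 0, 0, 0, 0]]}}

```text
time: 17.65
eef_pos: [0.4358, 0.039, 0.128]
tool_rot: [-0.0, -0.054, 0.999, 0.0]
wrist_force: [0.3, -0.3, 0.6]
gripper_width: 0.0696
grip_force: 0.0
```

```bash
python3 - <<'E'
from h import *
import pickle
go([.437,.039,.13],np.radians(96.2))
ci=eyes.camera_info("wrist"); im=eyes.grab_frame("wrist"); cv2.imwrite("pics/w6.png",im)
pickle.dump(ci,open("w6.pkl","wb"))
for p in ([.437,.039,.102],[.4384,.0371,.102]): print(proj(ci,p))
E
```

```text
pos [0.4358 0.039  0.128 ] shift cm [-0.12 -0.02 -0.2 ] turn z 0.0 tilt [-0.  0. -1.]
[278.07541756 237.37571906]
[275.22061101 238.92905381]
```

View pics/w6.png

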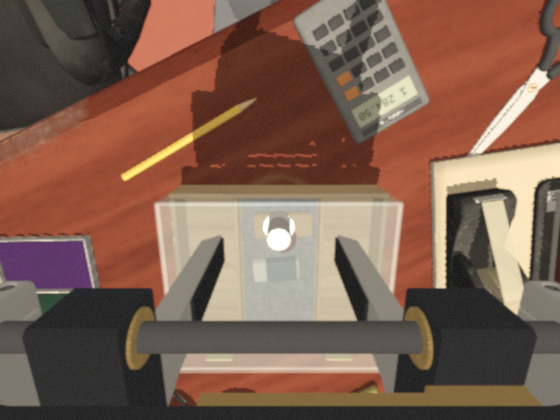

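The lid knob's top is at (279,239), matching a projection of (0.438, 0.039), so it is between the fingers. Descending and gripping lightly.

{"api": "move_arm", "payload": {"series": [[-0.2, 0, 2.5, 0, 0, 0], [0, 0, 2.4, 0, 0, 0], [0, 0, 0, 0, 0, 0], [0, 0, 0, 0, 0, 0], [0, 0, 0, 0, 0, 0]]}}

```text
time: 18.32
eef_pos: [0.4388, 0.039, 0.0803]
tool_rot: [0.001, -0.054, 0.999, -0.0]
wrist_force: [-0.8, 0.1, -0.9]
gripper_width: 0.0693
grip_force: 0.0
```

{"api": "move_arm", "payload": {"series": [[0, 0, 0, 0, 0, 0], [0, 0, 0, 0, 0, 0], [0, 0, 0, 0, 0, 0], [0, 0, 0, 0, 0, 0], [0, 0, 0, 0, 0, 0], [0, 0, 0, 0, 0, 0], [0, 0, 0, 0, 0, 0], [0, 0, 0, 0, 0, 0]], "jaw": 1, "squeeze": 10}}

```text
time: 19.32
eef_pos: [0.4378, 0.0388, 0.0789]
tool_rot: [-0.0, -0.054, 0.999, -0.0]
wrist_force: [0.7, -3.1, -0.5]
gripper_width: 0.0177
grip_force: 10.0
```

{"api": "move_arm", "payload": {"series": [[-0.63, 0, -1.2, 0, 0, 0], [-0.64, 0, -1.2, 0, 0, 0], [-0.83, 0, -1.1, 0, 0, 0], [-0.83, 0, -1.1, 0, 0, 0], [-1.01, 0, -0.92, 0, 0, 0], [-1.01, 0, -0.92, 0, 0, 0], [-1.15, 0, -0.74, 0, 0, 0], [-1.15, 0, -0.74, 0, 0, 0], [0, 0, 0, 0, 0, 0], [0, 0, 0, 0, 0, 0]]}}

```text
time: 20.58
eef_pos: [0.5099, 0.0467, 0.1585]
tool_rot: [0.0, -0.054, 0.999, -0.0]
wrist_force: [0.3, -4.4, 3.6]
gripper_width: 0.0178
grip_force: 10.0
```

```bash
python3 - <<'E'
from h import *
go([.438+.0726*np.cos(.108),.0388+.0726*np.sin(.108),.158],np.radians(96.2))
s=observe();print(s["gripper_width"],s["wrist_force"],s["ft_torque"])
cv2.imwrite("pics/s7.png",eyes.grab_frame("side")[100:330,120:400])
E
```

```text
pos [0.5099 0.0467 0.1585] shift cm [-0.02 -0.01  0.05] turn z 0.0 tilt [ 0.    -0.001 -1.   ]
0.017778861400305334 [ 0.27345981 -4.44825058  3.55339554] [-0.93021698  0.20135258  0.03498847]
```

View pics/s7.png

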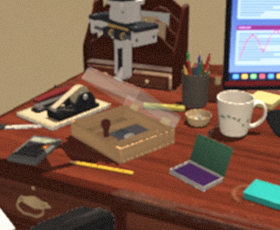

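The lid has followed to about 40°, and the stamp is visible standing in the box at (106,128). Continuing.

{"api": "move_arm", "payload": {"series": [[-1.26, 0, -0.52, 0, 0, 0], [-1.26, 0, -0.52, 0, 0, 0], [-1.33, 0, -0.3, 0, 0, 0], [-1.33, 0, -0.3, 0, 0, 0], [-1.36, 0, -0.06, 0, 0, 0], [-1.36, 0, -0.06, 0, 0, 0], [-1.36, 0, 0.18, 0, 0, 0], [-1.36, 0, 0.18, 0, 0, 0], [-1.5, 0, 0.4, 0, 0, 0], [0, 0, 0, 0, 0, 0]]}}

```text
time: 21.88
eef_pos: [0.6327, 0.0602, 0.1692]
tool_rot: [0.002, -0.054, 0.999, 0.0]
wrist_force: [1.2, -3.1, 5.3]
gripper_width: 0.0173
grip_force: 10.0
```

{"api": "move_arm", "payload": {"series": [[0, 0, 0, 0, 0, 0], [0, 0, 0, 0, 0, 0]]}}

```text
time: 22.12
eef_pos: [0.632, 0.0601, 0.1694]
tool_rot: [0.002, -0.054, 0.999, 0.0]
wrist_force: [2.5, -3.7, 5.5]
gripper_width: 0.0176
grip_force: 10.0
```

{"api": "move_arm", "payload": {"series": [[0, 0, 0, 0, 0, 0], [0, 0, 0, 0, 0, 0], [0, 0, 0, 0, 0, 0], [0, 0, 0, 0, 0, 0], [0, 0, -3, 0, 0, 0], [0, 0, -4, 0, 0, 0], [0, 0, -4, 0, 0, 0], [0, 0, 0, 0, 0, 0]], "jaw": 0.5}}

```text
time: 23.12
eef_pos: [0.6322, 0.0601, 0.2825]
tool_rot: [0.004, -0.054, 0.999, -0.0]
wrist_force: [1.1, -0.2, -0.3]
gripper_width: 0.0471
grip_force: 0.0
```

```bash
python3 - <<'E'
from h import *
B=Ro.from_euler('z',6.2,degrees=True).as_matrix(); c=np.array([.5016,.0457,0])
P=c+B@[-.042,0,0]; print(P)
go([P[0],P[1],.28],np.radians(96.2))
E
```

```text
[0.45984566 0.04116403 0.        ]
pos [0.6322 0.0601 0.2825] shift cm [17.34 -0.02  0.12] turn z 0.0 tilt [ 0.008 -0.    -1.   ]
```

{"api": "move_arm", "payload": {"series": [[4, 0, 0, 0, 0, 0], [5.5, 0, 0, 0, 0, 0], [5.5, 0, 0, 0, 0, 0], [2.3, 0, 3, 0, 0, 0], [0, 0, 5, 0, 0, 0], [0, 0, 5, 0, 0, 0], [0, 0, 0, 0, 0, 0], [0, 0, 0, 0, 0, 0]]}}

```text
time: 24.12
eef_pos: [0.459, 0.0413, 0.1493]
tool_rot: [0.001, -0.054, 0.999, -0.0]
wrist_force: [-0.2, -0.7, -0.0]
gripper_width: 0.047
grip_force: 0.0
```

```bash
python3 - <<'E'
from h import *
import pickle
ci=eyes.camera_info("wrist"); im=eyes.grab_frame("wrist"); cv2.imwrite("pics/w8.png",im)
go([.4598,.0412,.031],np.radians(96.2))
print(proj(ci,[.4598,.0412,.064]))
pickle.dump(ci,open("w8.pkl","wb"))
E
```

```text
pos [0.4597 0.0412 0.1501] shift cm [3.000e-02 1.000e-02 1.191e+01] turn z 0.0 tilt [ 0.003 -0.    -1.   ]
[278.21951463 212.30147195]
```

View pics/w8.png

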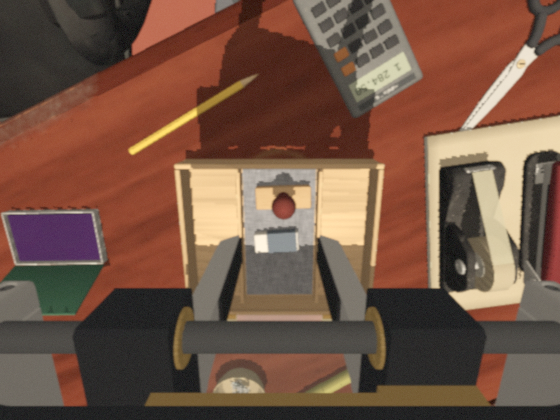

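The lid is open and the stamp knob is at (284,206), foot level along the image (256 to 310). The eraser is behind it at (276,241).

```bash
python3 - <<'E'
from h import *
import pickle
ci=pickle.load(open("w8.pkl","rb"))
P=onz(ci,284,206,.055); print(P)
a=onz(ci,257,188,.02);b=onz(ci,310,187,.02);print(a,b,np.degrees(np.arctan2(*(b-a)[[1,0]]))-90,np.linalg.norm(b-a))
q=np.array([onz(ci,*p,.009) for p in((5,213),(99,209),(103,264),(14,266))]); print("pad",q.mean(0))
go([P[0],P[1],.033],np.radians(96.2))
E
```

```text
[0.45592508 0.04613595 0.055     ]
[0.44968789 0.01814129 0.02      ] [0.44280438 0.07202822 0.02      ] 7.279534616740179 0.054324795156719445
pad [ 0.53383708 -0.20045631  0.009     ]
pos [0.4597 0.0412 0.1501] shift cm [ 0.36  0.54 11.71] turn z 0.0 tilt [ 0.003 -0.    -1.   ]
```

{"api": "move_arm", "payload": {"series": [[0.25, 0.52, 3, 0, 0, 0], [0, 0, 4, 0, 0, 0], [0, 0, 3.5, 0, 0, 0], [0, 0, 1.1, 0, 0, 0], [0, 0, 0, 0, 0, 0], [0, 0, 0, 0, 0, 0], [0, 0, 0, 0, 0, 0]]}}

```text
time: 25.05
eef_pos: [0.4565, 0.0461, 0.0336]
tool_rot: [0.001, -0.054, 0.999, -0.0]
wrist_force: [0.4, -0.4, -0.7]
gripper_width: 0.0471
grip_force: 0.0
```

{"api": "move_arm", "payload": {"series": [[0, 0, 0, 0, 0, 0], [0, 0, 0, 0, 0, 0], [0, 0, 0, 0, 0, 0], [0, 0, 0, 0, 0, 0], [0, 0, 0, 0, 0, 0], [0, 0, 0, 0, 0, 0]], "jaw": 1, "squeeze": 15}}

```text
time: 25.8
eef_pos: [0.4553, 0.0463, 0.0322]
tool_rot: [0.0, -0.054, 0.999, -0.0]
wrist_force: [-0.6, -0.1, 0.4]
gripper_width: 0.0213
grip_force: 15.0
```

{"api": "move_arm", "payload": {"series": [[0, 0, -2, 0, 0, 0], [0, 0, -4, 0, 0, 0], [0, 0, -4, 0, 0, 0], [0, 0, -3, 0, 0, 0], [0, 0, 0, 0, 0, 0]]}}

```text
time: 26.42
eef_pos: [0.4568, 0.0462, 0.1642]
tool_rot: [0.002, -0.054, 0.999, -0.0]
wrist_force: [-0.2, 0.3, -0.5]
gripper_width: 0.0211
grip_force: 15.0
```

```bash
python3 - <<'E'
from h import *
print(observe()["gripper_width"])
go([.50,-.203,.16],np.radians(96))
E
```

```text
0.021137297654071133
pos [0.4568 0.0462 0.1642] shift cm [ -1.6  -25.24   0.46] turn z 0.004 tilt [ 0.005 -0.001 -1.   ]
```

{"api": "move_arm", "payload": {"series": [[0, -3.2, 0, 0, 0, 0], [-0.4, -5.5, 0, 0, 0, 0], [-0.4, -5.5, 0, 0, 0, 0], [-0.4, -5.5, 0, 0, 0, 0], [-0.4, -5.5, 0, 0, 0, 0], [0, 0, 0, 0, 0, 0], [0, 0, 0, 0, 0, 0], [0, 0, 0, 0, 0, 0]]}}

```text
time: 27.42
eef_pos: [0.4979, -0.2009, 0.1612]
tool_rot: [-0.001, -0.055, 0.998, 0.001]
wrist_force: [0.2, -0.6, -0.9]
gripper_width: 0.0211
grip_force: 15.0
```

```bash
python3 - <<'E'
from h import *
import pickle
ci=eyes.camera_info("wrist"); im=eyes.grab_frame("wrist"); cv2.imwrite("pics/w9.png",im)
pickle.dump(ci,open("w9.pkl","wb"))
hsv=cv2.cvtColor(im,cv2.COLOR_BGR2HSV)
def purple(im,ci,n):
    hsv=cv2.cvtColor(im,cv2.COLOR_BGR2HSV)
    m=((hsv[...,0]>118)&(hsv[...,0]<150)&(hsv[...,1]>110)&(hsv[...,2]>30)).astype(np.uint8)*255
    c=max(cv2.findContours(m,cv2.RETR_EXTERNAL,cv2.CHAIN_APPROX_NONE)[0],key=cv2.contourArea)
    P=np.array([onz(ci,*p[0],.010)[:2]*1000 for p in c],np.float32); print(n,cv2.boundingRect(c),cv2.minAreaRect(P))
purple(im,ci,"wrist"); purple(cv2.imread("pics/top0.png"),eyes.camera_info("top"),"top")
w=pickle.load(open("w8.pkl","rb")); 
go([.533,-.203,.0372],np.radians(96))
E
```

```text
wrist (233, 201, 80, 27) ((520.9431762695312, -204.68617248535156), (29.450172424316406, 88.30332946777344), 7.446635723114014)
top (319, 212, 31, 20) ((534.6404418945312, -205.09896850585938), (53.3009033203125, 89.58489990234375), 6.822168350219727)
pos [ 0.4981 -0.201   0.1616] shift cm [-3.46 -0.59 12.44] turn z 0.005 tilt [-0.001  0.001 -1.   ]
```

View pics/w9.png

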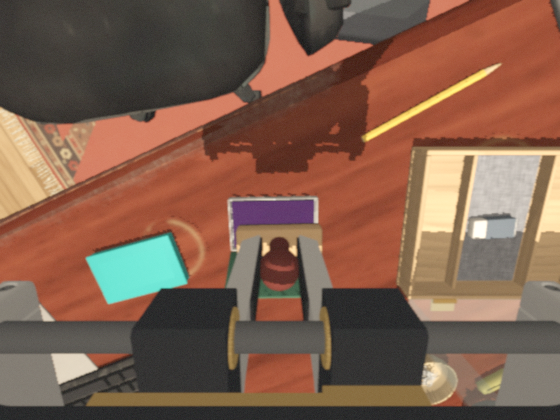

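The stamp is centred in the grip (foot 237 to 322), and the pad runs (230,198) to (318,250), so its centre is about (0.533,-0.205). Lowering in.

{"api": "move_arm", "payload": {"series": [[-1.7, -0.4, 2, 0, 0, 0], [-1.64, -0.38, 3, 0, 0, 0], [0, 0, 3, 0, 0, 0], [0, 0, 2.5, 0, 0, 0], [0, 0, 1.2, 0, 0, 0], [0, 0, 0.4, 0, 0, 0], [0, 0, 0, 0, 0, 0], [0, 0, 0, 0, 0, 0], [0, 0, 0, 0, 0, 0]]}}

```text
time: 28.6
eef_pos: [0.5329, -0.207, 0.0419]
tool_rot: [0.001, -0.054, 0.999, -0.0]
wrist_force: [-0.0, -0.4, -0.6]
gripper_width: 0.0213
grip_force: 15.0
```

```bash
python3 - <<'E'
from h import *
go([.532,-.205,.0372],np.radians(96))
print(observe()["wrist_force"])
E
```

```text
pos [ 0.5329 -0.207   0.0419] shift cm [0.07 0.21 0.47] turn z 0.003 tilt [ 0.001 -0.001 -1.   ]
[-0.01313902 -0.42084742 -0.64074978]
```

{"api": "move_arm", "payload": {"series": [[0.05, 0.2, 0.3, 0, 0, 0], [0, 0, 0, 0, 0, 0], [0, 0, 0, 0, 0, 0]]}}

```text
time: 28.98
eef_pos: [0.5317, -0.2047, 0.0381]
tool_rot: [-0.0, -0.054, 0.999, 0.0]
wrist_force: [-0.4, -0.0, -0.3]
gripper_width: 0.021
grip_force: 15.0
```

{"api": "move_arm", "payload": {"series": [[0, 0, 0.1, 0, 0, 0], [0, 0, 0, 0, 0, 0], [0, 0, 0, 0, 0, 0]]}}

```text
time: 29.35
eef_pos: [0.5319, -0.2048, 0.0375]
tool_rot: [0.0, -0.054, 0.999, -0.0]
wrist_force: [-1.5, 0.3, 2.8]
gripper_width: 0.021
grip_force: 15.0
```

Touched down. Releasing and rising.

{"api": "move_arm", "payload": {"series": [[0, 0, 0, 0, 0, 0], [0, 0, 0, 0, 0, 0], [0, 0, 0, 0, 0, 0], [0, 0, -4, 0, 0, 0], [0, 0, -5, 0, 0, 0], [0, 0, -5, 0, 0, 0], [0, 0, -5, 0, 0, 0], [0, 0, -5, 0, 0, 0], [0, 0, -2, 0, 0, 0]], "jaw": 0.5}}

```text
time: 30.48
eef_pos: [0.5327, -0.2053, 0.3005]
tool_rot: [0.002, -0.054, 0.999, -0.002]
wrist_force: [0.4, -0.2, 0.4]
gripper_width: 0.047
grip_force: 0.0
```

```bash
python3 - <<'E'
from h import *
go([.632,.0601,.29],np.radians(96.2))
im=eyes.grab_frame("top")[160:300,200:440]; im2=eyes.grab_frame("side")[130:310,170:440]
cv2.imwrite("pics/m10.png",np.vstack([cv2.resize(im,(480,280),interpolation=cv2.INTER_CUBIC),cv2.resize(im2,(480,320),interpolation=cv2.INTER_CUBIC)]))
E
```

```text
pos [ 0.5327 -0.2053  0.3005] shift cm [-12.73  25.31   1.02] turn z 0.0 tilt [ 0.004 -0.003 -1.   ]
```

View pics/m10.png

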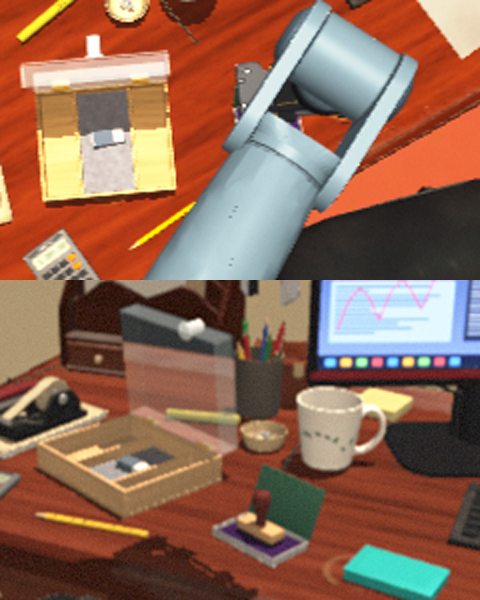

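Both views show the stamp upright, centred on the pad, and the lid standing upright with the knob at (190,328) in the lower image. The eraser and mug are untouched. Going back to the lid knob.

{"api": "move_arm", "payload": {"series": [[0, 4, 0, 0, 0, 0], [0, 5.5, 0, 0, 0, 0], [0, 5.5, 0, 0, 0, 0], [-1, 5.5, 0, 0, 0, 0], [-3.5, 4.7, 0, 0, 0, 0], [-4.2, 0, 0, 0, 0, 0], [-4, 0, 0, 0, 0, 0], [0, 0, 0, 0, 0, 0], [0, 0, 0, 0, 0, 0]]}}

```text
time: 31.7
eef_pos: [0.6296, 0.0595, 0.2946]
tool_rot: [-0.002, -0.054, 0.999, 0.0]
wrist_force: [-0.2, -0.4, 0.4]
gripper_width: 0.0473
grip_force: 0.0
```

```bash
python3 - <<'E'
from h import *
go([.632,.0601,.1694],np.radians(96.2))
E
```

```text
pos [0.6296 0.0595 0.2946] shift cm [-0.3   0.02 12.52] turn z -0.0 tilt [-0.004  0.    -1.   ]
```

{"api": "move_arm", "payload": {"series": [[-0.2, 0, 3, 0, 0, 0], [0, 0, 4, 0, 0, 0], [0, 0, 3.5, 0, 0, 0], [0, 0, 1.8, 0, 0, 0], [0, 0, 0, 0, 0, 0], [0, 0, 0, 0, 0, 0]]}}

```text
time: 32.45
eef_pos: [0.6336, 0.0596, 0.1761]
tool_rot: [0.001, -0.054, 0.999, -0.0]
wrist_force: [0.1, 0.1, 0.7]
gripper_width: 0.0469
grip_force: 0.0
```

{"api": "move_arm", "payload": {"series": [[0, 0, 0, 0, 0, 0], [0, 0, 0, 0, 0, 0], [0, 0, 0, 0, 0, 0], [0, 0, 0, 0, 0, 0], [0, 0, 0, 0, 0, 0], [0, 0, 0, 0, 0, 0]], "jaw": 1, "squeeze": 10}}

```text
time: 33.2
eef_pos: [0.6329, 0.0601, 0.1744]
tool_rot: [0.0, -0.054, 0.999, 0.0]
wrist_force: [0.0, 2.2, 1.2]
gripper_width: 0.0176
grip_force: 10.0
```

```bash
python3 - <<'E'
from h import *
# box-frame position of grasp point relative to hinge
s=observe(); B=Ro.from_euler('z',6.2,degrees=True); k=np.array([.4378,.0388,.0789])
d=B.inv().apply(s["eef_pos"]-k)*1000; r=[-145+d[0],60+d[2]]; print(d,r,np.hypot(*r),"theta",157.5-np.degrees(np.arctan2(r[1],r[0])))
E
```

```text
[1.96310889e+02 1.39540732e-01 9.55306966e+01] [np.float64(51.31088938492013), np.float64(155.53069663783387)] 163.7760817888907 theta 85.75815895935993
```

{"api": "move_arm", "payload": {"series": [[0.9, 0, -0.26, 0, 0, 0], [0.9, 0, -0.26, 0, 0, 0], [1.36, 0, -0.18, 0, 0, 0], [1.36, 0, -0.18, 0, 0, 0], [1.36, 0, 0.06, 0, 0, 0], [1.36, 0, 0.06, 0, 0, 0], [1.33, 0, 0.3, 0, 0, 0], [1.33, 0, 0.3, 0, 0, 0], [1.26, 0, 0.52, 0, 0, 0], [1.26, 0, 0.52, 0, 0, 0]]}}

```text
time: 34.45
eef_pos: [0.5096, 0.0465, 0.1656]
tool_rot: [0.002, -0.054, 0.999, 0.0]
wrist_force: [4.9, 6.0, -9.7]
gripper_width: 0.0176
grip_force: 10.0
```

{"api": "move_arm", "payload": {"series": [[1.15, 0, 0.74, 0, 0, 0], [1.15, 0, 0.74, 0, 0, 0], [1.01, 0, 0.92, 0, 0, 0], [1.01, 0, 0.92, 0, 0, 0], [0.83, 0, 1.1, 0, 0, 0], [0.83, 0, 1.1, 0, 0, 0], [0.64, 0, 1.2, 0, 0, 0], [0.63, 0, 1.2, 0, 0, 0], [0, 0, 0, 0, 0, 0], [0, 0, 0, 0, 0, 0]]}}

```text
time: 35.7
eef_pos: [0.4377, 0.0386, 0.0876]
tool_rot: [0.001, -0.054, 0.999, 0.0]
wrist_force: [-0.3, 6.5, -1.6]
gripper_width: 0.0179
grip_force: 10.0
```

```bash
python3 - <<'E'
from h import *
go([.4378,.0388,.0789],np.radians(96.2)); s=observe(); print(s["wrist_force"],s["gripper_width"])
E
```

```text
pos [0.4377 0.0386 0.0876] shift cm [-0.01  0.01  0.87] turn z -0.0 tilt [ 0.002  0.001 -1.   ]
[-0.30393424  6.45977663 -1.61892051] 0.017857145317456188
```

{"api": "move_arm", "payload": {"series": [[0, 0, 0.3, 0, 0, 0], [0, 0, 0.3, 0, 0, 0], [0, 0, 0.2, 0, 0, 0], [0, 0, 0, 0, 0, 0], [0, 0, 0, 0, 0, 0]]}}

```text
time: 36.33
eef_pos: [0.4401, 0.0389, 0.0825]
tool_rot: [0.003, -0.054, 0.999, 0.0]
wrist_force: [-2.9, 8.5, 13.0]
gripper_width: 0.0179
grip_force: 10.0
```

{"api": "move_arm", "payload": {"series": [[0, 0, 0, 0, 0, 0], [0, 0, 0, 0, 0, 0], [0, 0, 0, 0, 0, 0], [0, 0, -4, 0, 0, 0], [0, 0, -5, 0, 0, 0], [0, 0, -4, 0, 0, 0], [0, 0, 0, 0, 0, 0], [0, 0, 0, 0, 0, 0]], "jaw": 0.26}}

```text
time: 37.33
eef_pos: [0.4366, 0.0384, 0.207]
tool_rot: [-0.001, -0.054, 0.999, 0.0]
wrist_force: [-0.9, -0.7, -0.4]
gripper_width: 0.0697
grip_force: 0.0
```

```bash
python3 - <<'E'
from h import *
go([.4722,.2434,.2],np.radians(105))
im2=eyes.grab_frame("side"); b=cv2.imread("pics/side0.png")
cv2.imwrite("pics/m11.png",np.vstack([cv2.resize(i[170:280,130:370],(640,293),interpolation=cv2.INTER_CUBIC) for i in (b,im2)]))
E
```

```text
pos [0.4366 0.0384 0.207 ] shift cm [-5.76 19.99  0.7 ] turn z -0.154 tilt [-0.002  0.    -1.   ]
```

View pics/m11.png

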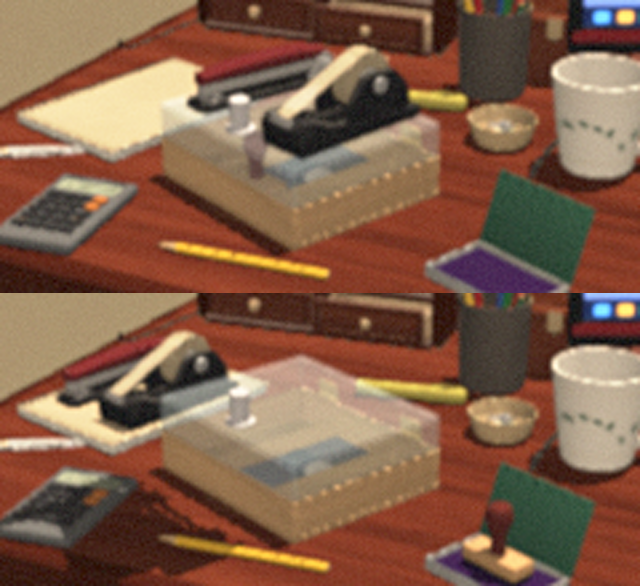

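The lid is shut: the knob is at the same pixels as at the start, (239,112) in both crops. The stamp is on the pad and the other two are still on the notebook. Fetching the dispenser.

{"api": "move_arm", "payload": {"series": [[-1.4, 5, 0, 0, 0, 0], [-1.4, 5, 0, 0, 0, 0], [-1.4, 5, 0, 0, 0, 0], [-1.5, 5, 0, 0, 0, 0], [0, 0, 3, 0, 0, -0.154], [0, 0, 4, 0, 0, 0], [0, 0, 0, 0, 0, 0], [0, 0, 0, 0, 0, 0], [0, 0, 0, 0, 0, 0]]}}

```text
time: 38.5
eef_pos: [0.4734, 0.2436, 0.1399]
tool_rot: [0.001, -0.131, 0.991, 0.0]
wrist_force: [-0.2, 0.2, 0.4]
gripper_width: 0.0697
grip_force: 0.0
```

```bash
python3 - <<'E'
from h import *
go([.4722,.2434,.0191],2*np.arctan2(.991,-.131)-np.pi/2)
E
```

```text
pos [0.4734 0.2436 0.1399] shift cm [1.600e-01 1.000e-02 1.208e+01] turn z -0.001 tilt [ 0.003  0.001 -1.   ]
```

{"api": "move_arm", "payload": {"series": [[0, 0, 3.5, 0, 0, 0], [0, 0, 4, 0, 0, 0], [0, 0, 3, 0, 0, 0], [0, 0, 1.4, 0, 0, 0], [0, 0, 0, 0, 0, 0], [0, 0, 0, 0, 0, 0], [0, 0, 0, 0, 0, 0], [0, 0, 0, 0, 0, 0]]}}

```text
time: 39.5
eef_pos: [0.4728, 0.2437, 0.02]
tool_rot: [0.001, -0.131, 0.991, 0.0]
wrist_force: [-1.1, 0.1, -0.9]
gripper_width: 0.0697
grip_force: 0.0
```

{"api": "move_arm", "payload": {"series": [[0, 0, 0, 0, 0, 0], [0, 0, 0, 0, 0, 0], [0, 0, 0, 0, 0, 0], [0, 0, 0, 0, 0, 0], [0, 0, 0, 0, 0, 0], [0, 0, 0, 0, 0, 0]], "jaw": 1, "squeeze": 40}}

```text
time: 40.25
eef_pos: [0.4723, 0.2434, 0.0192]
tool_rot: [-0.0, -0.131, 0.991, -0.0]
wrist_force: [-0.6, -1.6, 1.4]
gripper_width: 0.0491
grip_force: 40.0
```

{"api": "move_arm", "payload": {"series": [[0, 0, -2, 0, 0, 0], [0, 0, -4, 0, 0, 0], [0, 0, -5, 0, 0, 0], [0, 0, -5, 0, 0, 0], [0, 0, -2, 0, 0, 0], [0, 0, 0, 0, 0, 0], [0, 0, 0, 0, 0, 0]]}}

```text
time: 41.12
eef_pos: [0.4709, 0.2432, 0.1968]
tool_rot: [-0.002, -0.131, 0.991, -0.0]
wrist_force: [1.2, -0.2, -4.0]
gripper_width: 0.0496
grip_force: 40.0
```

```bash
python3 - <<'E'
from h import *
s=observe();print(s["grip_force"],s["wrist_force"])
go([.5136,-.0113,.0815],2*np.arctan2(.996,-.086)-np.pi/2)
E
```

```text
39.9618355371058 [ 1.19062908 -0.23241144 -3.98665948]
pos [0.4709 0.2432 0.1968] shift cm [  2.43 -25.68  11.54] turn z 0.09 tilt [-0.004 -0.001 -1.   ]
```

{"api": "move_arm", "payload": {"series": [[0.3, -3.2, 0, 0, 0, 0], [0.5, -5.6, 0, 0, 0, 0], [0.5, -5.6, 0, 0, 0, 0], [0.5, -5.6, 0, 0, 0, 0], [0.5, -5.6, 0, 0, 0, 0], [0, 0, 3, 0, 0, 0.09], [0, 0, 4, 0, 0, 0], [0, 0, 0, 0, 0, 0], [0, 0, 0, 0, 0, 0], [0, 0, 0, 0, 0, 0]]}}

```text
time: 42.38
eef_pos: [0.5176, -0.0098, 0.1309]
tool_rot: [0.001, -0.086, 0.996, -0.001]
wrist_force: [0.5, -0.3, -4.5]
gripper_width: 0.0487
grip_force: 40.0
```

```bash
python3 - <<'E'
from h import *
go([.5136,-.0113,.0825],2*np.arctan2(.996,-.086)-np.pi/2)
E
```

```text
pos [ 0.5176 -0.0098  0.1309] shift cm [ 0.44 -0.07  4.84] turn z 0.0 tilt [ 0.003 -0.001 -1.   ]
```

{"api": "move_arm", "payload": {"series": [[0.35, -0.1, 2.5, 0, 0, 0], [0, 0, 1.8, 0, 0, 0], [0, 0, 0.4, 0, 0, 0], [0, 0, 0, 0, 0, 0], [0, 0, 0, 0, 0, 0], [0, 0, 0, 0, 0, 0]]}}

```text
time: 43.12
eef_pos: [0.5136, -0.0114, 0.0827]
tool_rot: [0.001, -0.086, 0.996, -0.0]
wrist_force: [0.3, 0.1, -5.4]
gripper_width: 0.049
grip_force: 40.0
```

{"api": "move_arm", "payload": {"series": [[0, 0, 0.1, 0, 0, 0], [0, 0, 0, 0, 0, 0], [0, 0, 0, 0, 0, 0]]}}

```text
time: 43.5
eef_pos: [0.5135, -0.0114, 0.0815]
tool_rot: [0.0, -0.086, 0.996, -0.0]
wrist_force: [-0.0, -0.3, -1.9]
gripper_width: 0.0494
grip_force: 40.0
```

{"api": "move_arm", "payload": {"series": [[0, 0, 0, 0, 0, 0], [0, 0, 0, 0, 0, 0], [0, 0, 0, 0, 0, 0], [0, 0, -4, 0, 0, 0], [0, 0, -5, 0, 0, 0], [0, 0, -4, 0, 0, 0], [0, 0, 0, 0, 0, 0]], "jaw": 0.26}}

```text
time: 44.38
eef_pos: [0.5154, -0.0118, 0.2152]
tool_rot: [0.004, -0.086, 0.996, -0.001]
wrist_force: [0.2, -0.0, -0.2]
gripper_width: 0.0697
grip_force: 0.0
```

```bash
python3 - <<'E'
from h import *
go([.4507,.3214,.14],2*np.arctan2(.991,-.131)-np.pi/2)
E
```

```text
pos [ 0.5154 -0.0118  0.2152] shift cm [ 0.72 33.96  7.41] turn z -0.091 tilt [ 0.008 -0.002 -1.   ]
```

{"api": "move_arm", "payload": {"series": [[0, 4, 0, 0, 0, 0], [0.1, 5.5, 0, 0, 0, 0], [0.1, 5.5, 0, 0, 0, 0], [0.1, 5.5, 0, 0, 0, 0], [0.1, 5.5, 0, 0, 0, 0], [0.1, 5, 1, 0, 0, 0], [0.1, 3, 3, 0, 0, -0.091], [0, 0, 4, 0, 0, 0], [0, 0, 0, 0, 0, 0], [0, 0, 0, 0, 0, 0]]}}

```text
time: 45.62
eef_pos: [0.4494, 0.3225, 0.1317]
tool_rot: [0.0, -0.131, 0.991, 0.0]
wrist_force: [1.0, -0.9, 1.1]
gripper_width: 0.07
grip_force: 0.0
```

```bash
python3 - <<'E'
from h import *
go([.4507,.3214,.0211],2*np.arctan2(.991,-.131)-np.pi/2)
E
```

```text
pos [0.4494 0.3225 0.1317] shift cm [-0.09 -0.14 11.06] turn z -0.0 tilt [ 0.  0. -1.]
```

{"api": "move_arm", "payload": {"series": [[0, -0.1, 3, 0, 0, 0], [0, 0, 4, 0, 0, 0], [0, 0, 2.8, 0, 0, 0], [0, 0, 1.1, 0, 0, 0], [0, 0, 0, 0, 0, 0], [0, 0, 0, 0, 0, 0], [0, 0, 0, 0, 0, 0]]}}

```text
time: 46.5
eef_pos: [0.4502, 0.3221, 0.0235]
tool_rot: [0.001, -0.131, 0.991, 0.0]
wrist_force: [-0.1, 1.1, 0.2]
gripper_width: 0.0696
grip_force: 0.0
```

```bash
python3 - <<'E'
from h import *
go([.4507,.3214,.0211],2*np.arctan2(.991,-.131)-np.pi/2)
E
```

```text
pos [0.4502 0.3221 0.0235] shift cm [-0.03 -0.08  0.24] turn z 0.0 tilt [ 0.002  0.001 -1.   ]
```

{"api": "move_arm", "payload": {"series": [[-0.1, -0.1, 0.1, 0, 0, 0], [0, 0, 0, 0, 0, 0], [0, 0, 0, 0, 0, 0], [0, 0, 0, 0, 0, 0], [0, 0, 0, 0, 0, 0], [0, 0, 0, 0, 0, 0], [0, 0, 0, 0, 0, 0], [0, 0, 0, 0, 0, 0], [0, 0, 0, 0, 0, 0]], "jaw": 1, "squeeze": 25}}

```text
time: 47.62
eef_pos: [0.4504, 0.321, 0.0211]
tool_rot: [-0.0, -0.131, 0.991, 0.0]
wrist_force: [-0.3, 0.9, -1.1]
gripper_width: 0.023
grip_force: 25.0
```

{"api": "move_arm", "payload": {"series": [[0, 0, -2, 0, 0, 0], [0, 0, -4, 0, 0, 0], [0, 0, -5, 0, 0, 0], [0, 0, -5, 0, 0, 0], [0, 0, -2, 0, 0, 0], [0, 0, 0, 0, 0, 0], [0, 0, 0, 0, 0, 0]]}}

```text
time: 48.5
eef_pos: [0.449, 0.3203, 0.1982]
tool_rot: [-0.002, -0.131, 0.991, -0.001]
wrist_force: [0.3, 0.2, -3.3]
gripper_width: 0.0227
grip_force: 25.0
```

```bash
python3 - <<'E'
from h import *
s=observe();print(s["grip_force"],s["wrist_force"])
go([.4958,.1021,.0835],2*np.arctan2(1,-.024)-np.pi/2)
E
```

```text
24.974362800967356 [ 0.3265389   0.18382442 -3.2771048 ]
pos [0.449  0.3203 0.1982] shift cm [  1.11 -22.28  11.5 ] turn z 0.215 tilt [-0.004 -0.002 -1.   ]
```

{"api": "move_arm", "payload": {"series": [[0.2, -4, 0, 0, 0, 0], [0.3, -5.2, 0, 0, 0, 0], [0.3, -5.2, 0, 0, 0, 0], [0.2, -5.2, 0, 0, 0, 0], [0.1, -2.7, 0, 0, 0, 0.05], [0, 0, 0, 0, 0, 0.165], [0, 0, 3, 0, 0, 0], [0, 0, 4, 0, 0, 0], [0, 0, 0, 0, 0, 0], [0, 0, 0, 0, 0, 0]]}}

```text
time: 49.75
eef_pos: [0.4979, 0.1028, 0.1313]
tool_rot: [-0.0, -0.024, 1.0, -0.0]
wrist_force: [0.5, 0.1, -2.3]
gripper_width: 0.0229
grip_force: 25.0
```

```bash
python3 - <<'E'
from h import *
go([.4958,.1021,.0845],2*np.arctan2(1,-.024)-np.pi/2)
E
```

```text
pos [0.4979 0.1028 0.1313] shift cm [ 0.21 -0.06  4.68] turn z 0.0 tilt [-0. -0. -1.]
```

{"api": "move_arm", "payload": {"series": [[0.15, -0.05, 2.5, 0, 0, 0], [0, 0, 1.7, 0, 0, 0], [0, 0, 0.4, 0, 0, 0], [0, 0, 0, 0, 0, 0], [0, 0, 0, 0, 0, 0], [0, 0, 0, 0, 0, 0]]}}

```text
time: 50.5
eef_pos: [0.4969, 0.1022, 0.0859]
tool_rot: [0.001, -0.024, 1.0, -0.0]
wrist_force: [-0.1, 0.0, -2.3]
gripper_width: 0.023
grip_force: 25.0
```

{"api": "move_arm", "payload": {"series": [[0, 0, 0.1, 0, 0, 0], [0, 0, 0, 0, 0, 0], [0, 0, 0, 0, 0, 0]]}}

```text
time: 50.88
eef_pos: [0.4963, 0.1022, 0.0841]
tool_rot: [-0.0, -0.024, 1.0, -0.0]
wrist_force: [0.4, -0.5, -2.4]
gripper_width: 0.0228
grip_force: 25.0
```

{"api": "move_arm", "payload": {"series": [[0, 0, 0.1, 0, 0, 0], [0, 0, 0, 0, 0, 0], [0, 0, 0, 0, 0, 0]]}}

```text
time: 51.25
eef_pos: [0.4965, 0.1022, 0.0834]
tool_rot: [0.0, -0.024, 1.0, -0.0]
wrist_force: [-1.6, 0.2, 1.3]
gripper_width: 0.023
grip_force: 25.0
```

{"api": "move_arm", "payload": {"series": [[0, 0, 0, 0, 0, 0], [0, 0, 0, 0, 0, 0], [0, 0, 0, 0, 0, 0], [0, 0, -4, 0, 0, 0], [0, 0, -5, 0, 0, 0], [0, 0, -5, 0, 0, 0], [0, 0, -4, 0, 0, 0], [0, 5, 0, 0, 0, 0], [0, 5, 0, 0, 0, 0], [0, 5, 0, 0, 0, 0]], "jaw": 0.26}}

```text
time: 52.5
eef_pos: [0.4891, 0.2535, 0.2634]
tool_rot: [0.0, -0.024, 1.0, 0.0]
wrist_force: [0.7, -0.0, -0.1]
gripper_width: 0.0696
grip_force: 0.0
```

{"api": "move_arm", "payload": {"series": [[0, 6, 0, 0, 0, 0], [0, 6, 0, 0, 0, 0], [0, 5, 0, 0, 0, 0], [0, 0, 0, 0, 0, 0], [0, 0, 0, 0, 0, 0]]}}

```text
time: 53.12
eef_pos: [0.481, 0.4214, 0.2629]
tool_rot: [-0.0, -0.024, 1.0, -0.0]
wrist_force: [-0.0, -0.2, 0.3]
gripper_width: 0.0694
grip_force: 0.0
```

```bash
python3 - <<'E'
from h import *
im=eyes.grab_frame("top"); im2=eyes.grab_frame("side"); b=cv2.imread("pics/top0.png")
L=[cv2.resize(i[190:265,205:375],(640,282),interpolation=cv2.INTER_CUBIC) for i in (b,im)]
cv2.imwrite("pics/m12.png",np.vstack(L))
ci=eyes.camera_info("top")
for n,i in (("0",b),("1",im)):
    h=cv2.cvtColor(i,cv2.COLOR_BGR2HSV); r=((h[...,0]<8)|(h[...,0]>172))&(h[...,1]>150)&(h[...,2]>60)
    k=np.zeros(r.shape,np.uint8); k[203:258,222:241]=r[203:258,222:241]
    M=cv2.moments(k); print(n,"red",M["m10"]/M["m00"],M["m01"]/M["m00"],M["m00"])
    k[:]=0; k[195:255,255:285]=(h[195:255,255:285,2]<90); M=cv2.moments(k); print("dark",M["m10"]/M["m00"],M["m01"]/M["m00"],M["m00"])
cv2.imwrite("pics/s12.png",im2[150:300,120:400])
E
```

```text
0 red 230.5121951219512 227.97560975609755 369.0
dark 270.6675824175824 224.48901098901098 364.0
1 red 231.4836956521739 227.54347826086956 368.0
dark 270.77941176470586 224.80882352941177 272.0
```

View pics/m12.png

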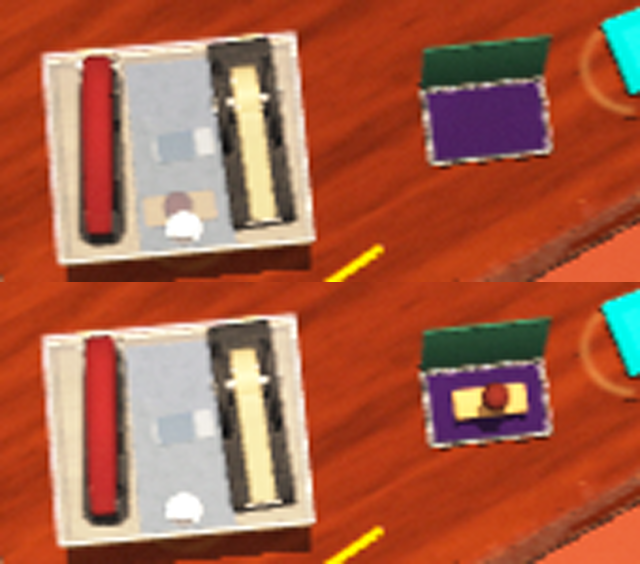

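Before (top half) and after (bottom half) match: the stapler at (102,430) is within about 3 mm, the dispenser within 1 mm, and the eraser is unmoved. The stamp at (490,400) stands centred on the pad. Handing in.

```bash
python3 -c "
from workcell import order
print(order.finish_job())"
```

```text
the job is handed in; nothing more can be done
None
```

I handed the job in at about 53 s of the 128 s allowed; the hand-in returned no verdict. The last pictures show the stamp upright in the middle of the ink pad, the lid shut, the stapler and dispenser back within about 3 mm, and the eraser unmoved; the mug, last checked once the lid was shut, had not moved.

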